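# Seat a bayonet source head in a spring-return test socket and hold it

### The job

Take the bayonet source head (black disc with a blue bar grip) by its bar and slide it out through the open end of its parking fork; its lugs are under the prongs, so it cannot be lifted straight up. Put it into the spring-loaded bayonet socket with its lugs in the two slots, push it down until its disc meets the rim, and twist it a quarter turn clockwise (seen from above) against the return spring. Finish while holding it there, pressed down on the rim and turned to the stop, because it springs back when let go; leave the other things on the table where they are.

Things in the scene. Friction and masses are not known exactly. Their poses are not given: they have to be found in the camera images.
- head: Bayonet source head, loose, about 120 g. Origin: centre of the underside of its black knurled disc (48 mm across, z 0 to 10 mm), z up. On the disc stands a blue bar grip: 18 mm wide along the head's x, 44 mm long along its y, z 10 to 36 mm. Pinch it across the width (fingers closing along the head's x), with 30 N or more. A half turn about z makes no difference.
- head_bar (a point): On the head's axis, 32 mm above the underside of the disc, 4 mm below the top of the bar: a TCP height at which the fingertips (19 mm further) just clear the disc. Axes as the head's.
- head_foot (a point): Centre of the foot's lower end, 20 mm below the disc's underside: steel neck 26 mm across with two lugs at the foot pointing to the head's +x and -x, tips 19 mm from the axis, 8 mm wide, from 15 to 20 mm below the disc. White lines on the disc lie over the lugs, so the lugs point square to the bar's length.
- fork: Fixed parking fork, bare aluminium on a grey foot; origin on the table below where the head hangs. Its plate (top at z = 68 mm, 8 mm thick) has a slot 30 mm wide along the fork's x, open towards the fork's -x (roughly towards the robot), closed at x = +19 mm. Prongs 13 mm wide either side of the slot.
- fork_seat (a point): Centre of the hanging place, on top of the fork plate; axes as the fork's. The head hangs here within 3 mm, its disc resting on the plate, its lugs across the slot within 0.3 rad and 7 mm below the prongs. Drawn 50 mm along the fork's -x it is clear and can be lifted.
- fork_mouth (a point): Middle of the slot's open end on top of the plate, 25 mm from fork_seat towards the fork's -x, between the prong ends.
- socket: Fixed bayonet test socket: black round housing 60 mm across on a square aluminium foot 86 mm wide; origin on the table under its axis, z up. Inside, 10 mm below the rim, the head's foot meets a brass spring disc that pushes up with 3.5 N at first and 8.5 N when the head is home. Dogs on the spring disc take the lugs between them, so that it turns with the head.
- socket_rim (a point): Centre of the socket's rim, 50 mm above the table; axes as the socket's. The head's origin lies here when it is home, its disc on the rim. A steel ledge ring, bore 30 mm, 8 mm thick, lies flush in the rim; the lugs pass under it once the head's disc is within 7 mm of the rim.
- socket_slot (a point): Middle of one of the two slots in the ledge ring, 18.5 mm from the axis along the socket's +x; the other lies along -x. Slots 11 mm wide, reaching 22 mm from the axis, marked by white lines on the rim. Orange lines on the rim (along the socket's y) show where the head's white lines stand after the quarter turn.
- socket_plunger (a joint): Depth of the spring disc, 0 (up) to 0.010 m with the head home.
- socket_rotor (a joint): Turn of the spring disc, 0 to its stop at 1.571 rad, growing clockwise seen from above; its return spring opposes with 0.03 N m at 0, 0.14 N m at the stop. The lugs have 0.1 rad of play either way between the dogs: turn the head about 0.1 rad more than a quarter turn from the slots to reach the stop.
- tape: Bystander: black tape roll, 53 mm across, 19 mm high, lying flat. Leave it.
- round_box: Bystander: white round box, 41 mm across, 18 mm high. Leave it.
- torch: Bystander: black torch, 110 mm long, 27 mm thick, lying. Leave it.
- red_driver: Bystander: ball driver with red handle, 189 mm long, 21 mm thick, lying. Leave it.
- square_box: Bystander: white square box, 63 mm wide, 22 mm high. Leave it.
There are look-alikes about, which are no part of the job. What is shaped like the head but pink is not meant.

How it is judged:
By the outcome, as a careful person would: the job done as asked, in the order asked, and still so for the second after the job is handed in, while the arm keeps its last pose, push and grip.
It also fails if it takes over 45 s, if anything falls off the work surface, if the arm or the gripper's body presses on something with over 40 N, if the wrist force passes 120 N, or if a joint passes its speed limit or range.

### The arm

A 7-joint arm with a two-finger parallel gripper is mounted at the origin on a cart in front of the work surface, level with it; the furniture and walls round the work are solid. World frame = base frame: x ahead of the robot, y to its left, z up, the work surface at z = 0. Lengths are in m, angles in degrees, forces in N, time in s.
With the tool pointing down it reaches from about 0.425 to 1.025 m from the base axis. Payload 9.4 kg.
Tool frame: the origin (TCP) lies between the finger pads, 19 mm behind the fingertips; this is the grasp point; z points along the fingers, y is the line along which they close (so a half turn about z gives the same grasp; the last joint's range is limited). The gripper opens to 93 mm and grips with 3 to 60 N. Pads are 15 mm wide; open, the fingers measure 128 mm over their backs; the gripper's body (75 mm by 188 mm) begins 65 mm behind the grasp point.
Start: joints at [72.955, 34.337, -0.143, 91.639, 0.103, 54.024, -4.572], TCP at [0.159, -0.707, 0.237] pointing down, gripper open.
Joint ranges: [-147.43, 147.43], [-19.82, 112.94], [-74.19, 73.91], [6.32, 146.72], [-59.91, 239.91], [6.04, 106.73], [-150.56, 150.56]. Speed limits (degrees/s): [127.2, 127.2, 172.46, 172.46, 180, 180, 180].

### API

Orientations are given as a 3x3 rotation matrix whose columns are the frame's x, y, z axes.
In Python, from rig import env gives the robot as it stands.
- The arm moves only by the shell command python3 -m jog 'ROWS' [FORCE]. ROWS is JSON, a list of rows, each a list of 3 entries, a list of its own where there are three numbers: the turn, a rotation vector about the tool's x, y, z each as a share of pi rad, from -1 to 1, then the shift along the tool's x, y, z each as a share of 50 cm, from -1 to 1, then the gripper's target within -1 to 1 (fully open at 1, half-way at 0, shut at -1). A call has 1 to 12 rows; each row is the pose to reach, as a shift and turn from the pose commanded when the call began, along the tool's axes at that moment, turning the shorter way round; what a row does not reach only later rows make up. A row lasts 1/10 s, in which the tool goes at most 50 mm and 8.59 degrees, less where a joint would pass 70% of its speed; a pose out of reach is approached as far as the arm can. A call with a number of a shift or a turn outside -1 to 1 is refused whole. A call with a gripper value outside its range is refused whole. The fingers move at their own pace and stop on an object; FORCE is the grip in N (left out, the last holds). Time passes only in rows, so rows that repeat a pose let the fingers close. It gives the time, the measured TCP pose, the force, the opening and the grip force at its end, in the units of the state.
- env.get_state(): the state, without advancing time (a new reading comes with each control period).
- env.snapshot(name): name is "side" or "top"; returns the picture (384x512x3 uint8, red, green, blue); there is no depth.
- env.calibration(name): a dict with "camera_matrix" (3x3 intrinsics, pixels), "world_to_cam" (4x4, takes a point from world to camera coordinates). Camera axes: x right, y down, z forward; pixel columns grow to the right and rows downward; lengths in m; the calibration is good to about 2 mm. A picture is of the moment at which its call begins. calibration takes no time and is no camera call.
- env.sign_off(): hands the job in; it is judged then, once.
The state is a dict: "t": time; "joint_positions": joint angles; "joint_velocities": joint speeds; "joint_torque": joint torques, N m; "tool_pos": TCP position; "tcp_rot": TCP orientation; "force": force on the tool from outside, world axes, zero at the start; "wrist_torque": the same for the moment, N m; "gripper_width": finger opening in m; "grasp_force": force on a finger pad.
Only numpy, scipy, OpenCV 4.12 (cv2) and the standard library are available. Lean on these libraries where they do the work, as an engineer would, in place of code of your own. Each camera call takes 0.05 s, during which the arm holds its last target. There are 200 camera calls.

## Working session

There is one attempt and no reset: what is moved stays moved. The work goes in short steps, Python scripts to look and compute and a shell command to move; the robot and the scene stay as the last step left them, time stands still between calls to the robot, and variables do not carry over. Pictures are saved under pics/ and viewed, at most 10 in all, crops included, and the job is handed in when it is done.

```bash
mkdir -p pics; python3 - <<'E'
from rig import env
import cv2,json
for n in("side","top"):
    cv2.imwrite(f"pics/{n}0.png",cv2.resize(env.snapshot(n)[:,:,::-1],(800,600),interpolation=cv2.INTER_CUBIC))
    c=env.calibration(n);print(n,c)
s=env.get_state();print(s)
E
```

```text
side {'camera_matrix': array([[476.55647835,   0.        , 255.84703899],
       [  0.        , 476.55647835, 202.63424438],
       [  0.        ,   0.        ,   1.        ]]), 'world_to_cam': array([[-0.99944231, -0.02915478,  0.01628089,  0.44310274],
       [-0.03040451,  0.59292415, -0.80468411,  0.21143309],
       [ 0.01380705, -0.80473036, -0.59347992,  1.03565272],
       [ 0.        ,  0.        ,  0.        ,  1.        ]])}
top {'camera_matrix': array([[448.55801996,   0.        , 258.8574604 ],
       [  0.        , 448.55801996, 191.11685232],
       [  0.        ,   0.        ,   1.        ]]), 'world_to_cam': array([[ 0.00475503, -0.9996094 ,  0.02753978, -0.20986212],
       [-0.99889367, -0.0060365 , -0.04663693,  0.44655118],
       [ 0.04678495, -0.02728755, -0.9985322 ,  1.18419105],
       [ 0.        ,  0.        ,  0.        ,  1.        ]])}
{'t': 0.1, 'joint_positions': array([72.95360274, 34.37993038, -0.14445077, 91.67470024,  0.10400558,
       54.02287785, -4.57183788]), 'joint_velocities': array([ 0.02988518, -0.13786657,  0.05333631, -0.16144347,  0.01057106,
       -0.08766025,  0.10127591]), 'joint_torque': array([ 5.75184618e-03, -7.66555595e+01,  1.50240507e+00, -2.52939999e+01,
       -5.23559412e-02,  1.35321287e-02,  7.91515708e-05]), 'tool_pos': array([ 0.15868093, -0.70702196,  0.23665692]), 'tcp_rot': array([[ 9.75706924e-01,  2.19079446e-01, -4.41917433e-04],
       [ 2.19079839e-01, -9.75706100e-01,  1.27696849e-03],
       [-1.51423986e-04, -1.34276220e-03, -9.99999087e-01]]), 'force': array([ 0.40251978,  0.6263532 , -0.16435875]), 'wrist_torque': array([ 0.02511213,  0.02661932, -0.07873625]), 'grasp_force': 0.0, 'gripper_width': 0.09327850164225146}
```

View pics/top0.png

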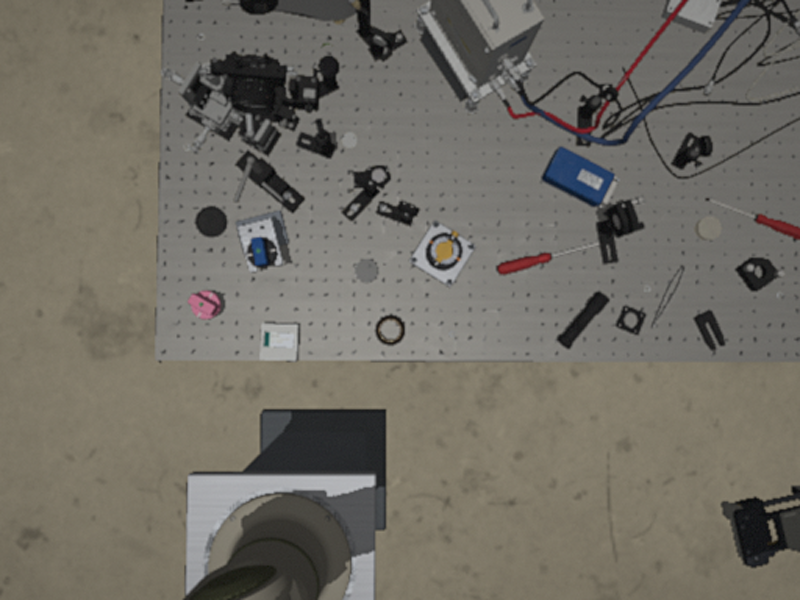

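View pics/side0.png

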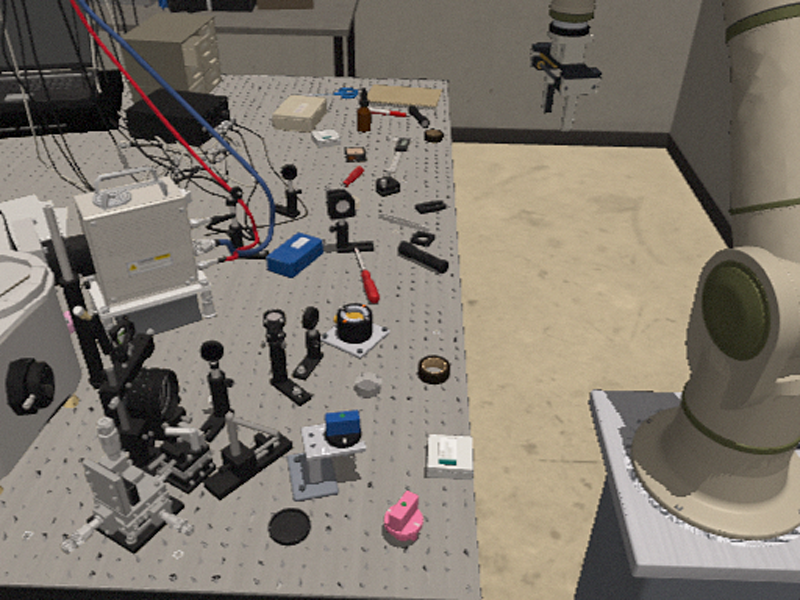

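Top view: the black disc with blue bar in the aluminium fork at (262,252) is the head. The pink look-alike at (205,305) is not meant. The blue case at (580,175) is not head-shaped. The socket is at (443,250). The side view shows the head at (343,425) and the socket at (353,322). Next is one enlarged crop to confirm and measure.

```bash
cat > h.py <<'E'
from rig import env
import cv2,numpy as np
def proj(n,P):
    c=env.calibration(n);p=c["world_to_cam"]@np.r_[P,1];q=c["camera_matrix"]@p[:3];return q[:2]/q[2]
def ray(n,uv,z):
    c=env.calibration(n);R=c["world_to_cam"][:3,:3];t=c["world_to_cam"][:3,3]
    d=R.T@np.linalg.solve(c["camera_matrix"],np.r_[uv,1]);o=-R.T@t
    return o+d*(z-o[2])/d[2]
def crop(img,u,v,w,k):
    return cv2.resize(img[v:v+w[1],u:u+w[0],::-1],None,fx=k,fy=k,interpolation=cv2.INTER_CUBIC)
E
python3 - <<'E'
from h import *
t=env.snapshot("top");s=env.snapshot("side")
a=crop(t,145,130,(50,37),8);b=crop(t,258,136,(50,37),8)
c=crop(s,180,255,(50,37),8);d=crop(s,200,188,(50,37),8)
cv2.imwrite("pics/m1.png",np.vstack([np.hstack([a,b]),np.hstack([c,d])]))
# blue blob centroid in both
for n,i,(u,v,w,h) in(("top",t,(150,140,35,40)),("side",s,(200,255,40,40))):
    p=i[v:v+h,u:u+w].astype(int); m=((p[:,:,2]>p[:,:,0]+40)&(p[:,:,2]>80)).astype(np.uint8)
    ys,xs=np.nonzero(m);print(n,xs.mean()+u,ys.mean()+v,len(xs),cv2.minAreaRect(np.c_[xs+u,ys+v].astype(np.float32)))
    print(ray(n,(xs.mean()+u,ys.mean()+v),.104))
E
```

```text
top 165.05 160.39166666666665 120 ((165.05406188964844, 160.32432556152344), (17.09749412536621, 7.233555316925049), 80.53767395019531)
[0.5177258  0.02632295 0.104     ]
side 218.96575342465752 270.0239726027397 292 ((218.92739868164062, 270.0602722167969), (14.1324462890625, 21.303354263305664), 83.9909896850586)
[0.51755384 0.03781384 0.104     ]
```

View pics/m1.png

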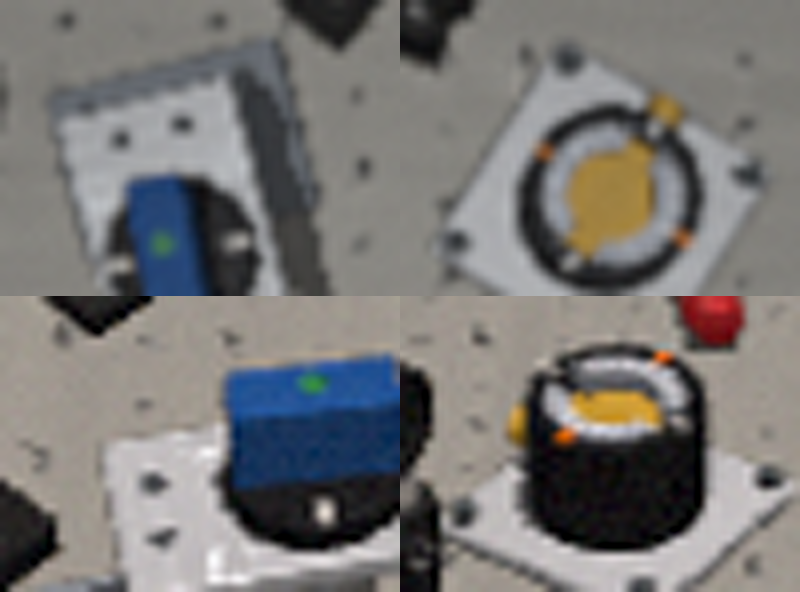

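```bash
cat >> h.py <<'E'
from scipy.optimize import least_squares
def hsvc(n,img,box,f):
    u,v,w,h=box;p=cv2.cvtColor(img[v:v+h,u:u+w],cv2.COLOR_RGB2HSV).astype(int)
    m=f(p[...,0],p[...,1],p[...,2]).astype(np.uint8)
    k,l,st,c=cv2.connectedComponentsWithStats(m,connectivity=8)
    return [(c[i]+[u,v],st[i,4]) for i in range(1,k) if st[i,4]>1]
def tri(obs):
    return least_squares(lambda P:np.concatenate([proj(n,P)-q for n,q in obs]),[.5,0,.05])
E
python3 - <<'E'
from h import *
t=env.snapshot("top");s=env.snapshot("side")
g=lambda H,S,V:(H>45)&(H<80)&(S>120)
o=lambda H,S,V:(H<15)&(S>120)&(V>120)
for nm,bt,bs,f in(("green",(158,150,15,20),(205,255,30,25),g),("orange",(265,145,40,30),(210,190,35,25),o)):
    a=hsvc("top",t,bt,f);b=hsvc("side",s,bs,f);print(nm,a,b)
px=lambda x,y,u,v:np.array([(x+.5)/8-.5+u,(y+.5)/8-.5+v])
T={"o1":px(145,152,258,136),"o2":px(283,238,258,136),"w1":px(257,128,258,136),"w2":px(170,262,258,136),
"h1":px(120,263,145,130),"h2":px(238,241,145,130),"bar":px(162,243,145,130)}
S={"o1":px(165,140,200,188),"o2":px(265,61,200,188),"w2":px(148,72,200,188),"w1":px(280,126,200,188),"bar":px(312,88,180,255),"h":px(324,215,180,255)}
for k,q in T.items(): print("top",k,ray("top",q,.05 if k[0] in"ow" else(.104 if k=="bar" else .078)).round(4))
for k,q in S.items(): print("side",k,ray("side",q,.05 if k[0] in"ow" else(.104 if k=="bar" else .078)).round(4))
r=tri([("top",T["bar"]),("side",S["bar"])]);print(r.x,r.cost)
# fork back edge line in top crop: corners (57,112),(240,72); left edge (57,112)->(100,290)
p=[ray("top",px(x,y,145,130),.068) for x,y in((57,115),(232,72),(98,285))]
print(p, [np.degrees(np.arctan2(*(b-a)[[1,0]])) for a,b in((p[1],p[0]),(p[2],p[0]))])
E
```

```text
green [] [(array([218.5, 265.5]), np.int32(4))]
orange [(array([293. , 165.5]), np.int32(2))] [(array([232.5, 195. ]), np.int32(2)), (array([220.  , 204.75]), np.int32(4))]
top o1 [ 0.5414 -0.2498  0.05  ]
top o2 [ 0.5137 -0.2948  0.05  ]
top w1 [ 0.5495 -0.2862  0.05  ]
top w2 [ 0.5056 -0.258   0.05  ]
top h1 [0.5154 0.0447 0.078 ]
top h2 [0.5227 0.0079 0.078 ]
top bar [0.5188 0.0269 0.104 ]
side o1 [ 0.5424 -0.2505  0.05  ]
side o2 [ 0.5136 -0.2954  0.05  ]
side w2 [ 0.5513 -0.2872  0.05  ]
side w1 [ 0.5064 -0.2598  0.05  ]
side bar [0.5195 0.0252 0.104 ]
side h [0.5156 0.0438 0.078 ]
[0.5190802  0.02666841 0.10541283] 0.021854851330218403
[array([0.56358898, 0.06728324, 0.068     ]), array([0.57786277, 0.01210792, 0.068     ]), array([0.50944227, 0.05349521, 0.068     ])] [np.float64(104.50436609553755), np.float64(14.28629577729728)]
```

The top crop's green-dotted bar on the fork is the blue head: bar top about (165,160) px in the original image. Both cameras agree to about 1 mm.
- **Head:** (0.519, 0.026), head x at -79°.
- **Fork:** x axis at +14°.
- **Socket:** (0.528, -0.273), slots at -32°.

```bash
cat >> h.py <<'E'
from scipy.spatial.transform import Rotation as Ro
def plan(P,yaw):
    s=env.get_state();R=s["tcp_rot"];a=np.radians(yaw);c,d=np.cos(a),np.sin(a)
    T=np.array([[-d,c,0],[c,d,0],[0,0,-1.]])
    print("turn",(Ro.from_matrix(R.T@T).as_rotvec()/np.pi).round(4),"shift",(R.T@(np.array(P)-s["tool_pos"])/.5).round(4))
def st():
    s=env.get_state();R=s["tcp_rot"]
    print(s["t"],s["tool_pos"].round(4),"yaw",np.degrees(np.arctan2(R[1,1],R[0,1])).round(2),"z",R[:,2].round(4),"F",s["force"].round(1),"M",s["wrist_torque"].round(2),s["gripper_width"].round(4),s["grasp_force"],"q",s["joint_positions"].round(1))
E
python3 -c "
from h import *
plan([.519,.026,.2],-79)"
```

```text
turn [-0.0002  0.      0.0092] shift [ 1.0243 -1.2731  0.0747]
```

```bash
python3 -m jog '[[[0,0,0.0092],[0.51,-0.635,0.0],1],[[0,0,0.0092],[0.51,-0.635,0.0],1],[[0,0,0.0092],[0.51,-0.635,0.0],1],[[0,0,0.0092],[0.51,-0.635,0.0],1],[[0,0,0.0092],[0.51,-0.635,0.0],1],[[0,0,0.0092],[0.51,-0.635,0.0],1],[[0,0,0.0092],[0.51,-0.635,0.0],1],[[0,0,0.0092],[0.51,-0.635,0.0],1],[[0,0,0.0092],[0.51,-0.635,0.0],1],[[0,0,0.0092],[0.51,-0.635,0.0],1],[[0,0,0.0092],[0.51,-0.635,0.0],1]]'; python3 -c "
from h import *
st();plan([.519,.026,.2],-79)"
```

```text
t: 1.4
tool_pos: [0.3377, -0.3428, 0.2376]
tcp_rot: [[0.982, 0.19, 0.0], [0.19, -0.982, -0.001], [-0.0, 0.001, -1.0]]
force: [-0.5, 0.4, -0.3]
gripper_width: 0.0928
grasp_force: 0.0Traceback (most recent call last):
  File "<string>", line 3, in <module>
    st();plan([.519,.026,.2],-79)
    ~~^^
  File "h.py", line 26, in st
    print(s["t"],s["tool_pos"].round(4),"yaw",np.degrees(np.arctan2(R[1,1],R[0,1])).round(2),"z",R[:,2].round(4),"F",s["force"].round(1),"M",s["wrist_torque"].round(2),s["gripper_width"].round(4),s["grasp_force"],"q",s["joint_positions"].round(1))
                                                                                                                                                                        ^^^^^^^^^^^^^^^^^^^^^^^^
AttributeError: 'float' object has no attribute 'round'
```

```bash
sed -i 's/s\["gripper_width"\].round(4)/round(s["gripper_width"],4)/' h.py; python3 -c "
from h import *
st();plan([.519,.026,.2],-79)"
```

```text
1.4 [ 0.3377 -0.3428  0.2376] yaw -79.05 z [ 1.e-04 -8.e-04 -1.e+00] F [-0.5  0.4 -0.3] M [ 0.06 -0.03 -0.  ] 0.0928 0.0 q [ 40.4  17.8  -2.3 122.8   1.2  39.5 -41.7]
turn [ 0.0002  0.     -0.0003] shift [ 0.4961 -0.6554  0.0746]
```

```bash
python3 -m jog '[[[0,0,0],[0.496,-0.655,0.075],1],[[0,0,0],[0.496,-0.655,0.075],1],[[0,0,0],[0.496,-0.655,0.075],1],[[0,0,0],[0.496,-0.655,0.075],1],[[0,0,0],[0.496,-0.655,0.075],1],[[0,0,0],[0.496,-0.655,0.075],1],[[0,0,0],[0.496,-0.655,0.075],1],[[0,0,0],[0.496,-0.655,0.075],1],[[0,0,0],[0.496,-0.655,0.075],1],[[0,0,0],[0.496,-0.655,0.075],1],[[0,0,0],[0.496,-0.655,0.075],1]]'; python3 -c "
from h import *
st();plan([.519,.026,.101],-79)"
```

```text
t: 2.5
tool_pos: [0.5186, 0.0245, 0.1996]
tcp_rot: [[0.982, 0.188, -0.001], [0.188, -0.982, -0.001], [-0.001, 0.001, -1.0]]
force: [-0.5, -0.8, -0.7]
gripper_width: 0.0928
grasp_force: 0.0
2.5 [0.5186 0.0245 0.1996] yaw -79.15 z [-0.0012 -0.0012 -1.    ] F [-0.5 -0.8 -0.7] M [0.01 0.04 0.  ] 0.0928 0.0 q [ -4.7  23.4  -5.8 120.4   4.   36.5 -92.4]
turn [ 0.0003  0.0004 -0.0008] shift [ 0.0016 -0.0029  0.1972]
```

```bash
python3 -m jog '[[[0,0,0],[0.001,-0.003,0.1],1],[[0,0,0],[0.001,-0.003,0.16],1],[[0,0,0],[0.001,-0.003,0.196],1],[[0,0,0],[0.001,-0.003,0.196],0],[[0,0,0],[0.001,-0.003,0.196],-0.4],[[0,0,0],[0.001,-0.003,0.196],-1],[[0,0,0],[0.001,-0.003,0.196],-1],[[0,0,0],[0.001,-0.003,0.196],-1],[[0,0,0],[0.001,-0.003,0.196],-1],[[0,0,0],[0.001,-0.003,0.196],-1],[[0,0,0],[0.001,-0.003,0.196],-1],[[0,0,0],[0.001,-0.003,0.196],-1]]' 45; python3 - <<'E'
from h import *
st()
t=env.snapshot("top");s=env.snapshot("side")
cv2.imwrite("pics/g1.png",np.hstack([crop(t,140,125,(50,60),8),crop(s,190,245,(50,60),8)]))
E
```

```text
t: 3.7
tool_pos: [0.5192, 0.0287, 0.1019]
tcp_rot: [[0.982, 0.191, -0.0], [0.191, -0.982, -0.0], [-0.0, -0.0, -1.0]]
force: [0.1, -0.2, 0.3]
gripper_width: 0.0257
grasp_force: 0.0
3.7 [0.5192 0.0287 0.1019] yaw -79.0 z [-1.e-04 -0.e+00 -1.e+00] F [ 0.1 -0.2  0.3] M [-0.   -0.02 -0.01] 0.0257 0.0 q [ -6.3  32.3  -4.4 124.7   6.   23.1 -94.6]
```

View pics/g1.png

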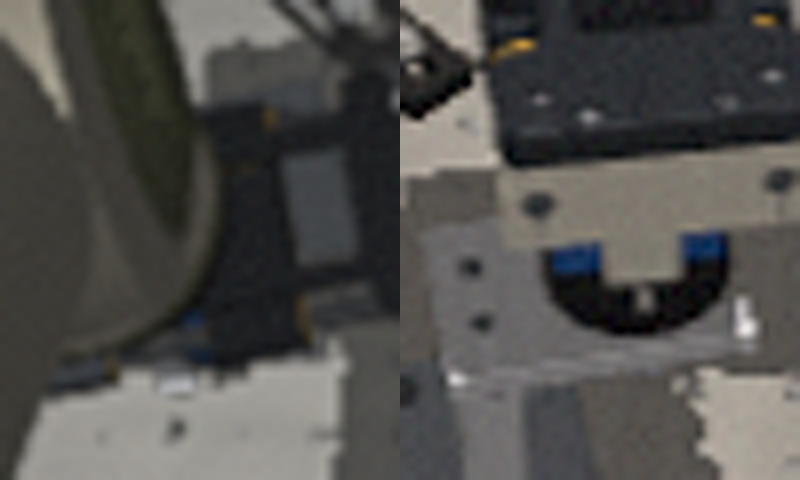

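The side crop shows the finger centred on the bar: finger columns 603–685, bar columns 551–728. I'll shift 2 mm towards tool +y and close.

```bash
python3 -m jog '[[[0,0,0],[0,0.004,0],-1],[[0,0,0],[0,0.004,0],-1],[[0,0,0],[0,0.004,0],-1],[[0,0,0],[0,0.004,0],-1],[[0,0,0],[0,0.004,0],-1]]' 45; python3 - <<'E'
from h import *
st()
plan([.519-.062*.9686,.026-.062*.2487,.102],-79)
E
```

```text
t: 4.3
tool_pos: [0.5196, 0.0266, 0.1019]
tcp_rot: [[0.982, 0.191, 0.0], [0.191, -0.982, -0.0], [0.0, 0.0, -1.0]]
force: [-0.1, -1.4, 0.9]
gripper_width: 0.0176
grasp_force: 45.0
4.3 [0.5196 0.0266 0.1019] yaw -79.0 z [ 0. -0. -1.] F [-0.1 -1.4  0.9] M [-0.17 -0.04  0.07] 0.0176 44.997355341911316 q [ -6.1  32.3  -4.4 124.7   6.1  23.2 -94.4]
turn [ 0. -0. -0.] shift [-0.1253  0.0083 -0.0002]
```

```bash
python3 -m jog '[[[0,0,0],[0,0,-0.004],-1],[[0,0,0],[-0.02,0.0013,-0.004],-1],[[0,0,0],[-0.04,0.0027,-0.004],-1],[[0,0,0],[-0.06,0.004,-0.004],-1],[[0,0,0],[-0.08,0.0053,-0.004],-1],[[0,0,0],[-0.1,0.0066,-0.004],-1],[[0,0,0],[-0.125,0.008,-0.004],-1],[[0,0,0],[-0.125,0.008,-0.004],-1]]' 45; python3 -c "
from h import *
st()"
```

```text
t: 5.1
tool_pos: [0.4567, 0.0101, 0.1039]
tcp_rot: [[0.982, 0.19, -0.002], [0.19, -0.982, -0.001], [-0.002, 0.0, -1.0]]
force: [0.6, -0.6, -0.3]
gripper_width: 0.0177
grasp_force: 45.0
5.1 [0.4567 0.0101 0.1039] yaw -79.03 z [-2.1e-03 -5.0e-04 -1.0e+00] F [ 0.6 -0.6 -0.3] M [-0.03 -0.01 -0.02] 0.0177 44.99624848365784 q [ -5.4  29.6  -4.1 132.5   6.6  18.1 -94.4]
```

```bash
python3 -m jog '[[[0,0,0],[0,0,-0.08],-1],[[0,0,0],[0,0,-0.14],-1],[[0,0,0],[0,0,-0.14],-1]]'; python3 -c "
from h import *
st();plan([.5278,-.2727,.15],-32)"
```

```text
t: 5.4
tool_pos: [0.461, 0.011, 0.177]
tcp_rot: [[0.982, 0.19, 0.006], [0.19, -0.982, 0.001], [0.006, 0.0, -1.0]]
force: [0.7, -0.1, -0.9]
gripper_width: 0.0173
grasp_force: 45.0
5.4 [0.461 0.011 0.177] yaw -79.02 z [ 6.e-03  7.e-04 -1.e+00] F [ 0.7 -0.1 -0.9] M [ 0.01 -0.06  0.03] 0.0173 44.99620735645294 q [ -3.7  22.   -6.3 128.8   4.8  29.1 -92.7]
turn [ 0.0009 -0.0017 -0.2612] shift [0.0229 0.5824 0.0543]
```

```bash
python3 -m jog '[[[0,0,-0.261],[0.013,0.582,0.02],-1],[[0,0,-0.261],[0.013,0.582,0.02],-1],[[0,0,-0.261],[0.013,0.582,0.02],-1],[[0,0,-0.261],[0.013,0.582,0.02],-1],[[0,0,-0.261],[0.013,0.582,0.02],-1],[[0,0,-0.261],[0.013,0.582,0.05],-1],[[0,0,-0.261],[0.013,0.582,0.05],-1],[[0,0,-0.261],[0.013,0.582,0.05],-1],[[0,0,-0.261],[0.013,0.582,0.05],-1],[[0,0,-0.261],[0.013,0.582,0.05],-1]]'; python3 -c "
from h import *
st();plan([.5278,-.2727,.14],-32)"
```

```text
t: 6.4
tool_pos: [0.5212, -0.2719, 0.1491]
tcp_rot: [[0.529, 0.849, 0.0], [0.849, -0.529, 0.0], [0.0, -0.0, -1.0]]
force: [0.6, 0.3, -1.5]
gripper_width: 0.0176
grasp_force: 45.0
6.4 [ 0.5212 -0.2719  0.1491] yaw -31.9 z [ 1.e-04  3.e-04 -1.e+00] F [ 0.6  0.3 -1.5] M [-0.04 -0.07 -0.01] 0.0176 44.996362924575806 q [ 35.5  32.5 -19.6 113.6  17.5  36.7 -27.4]
turn [-0.     -0.0001  0.0005] shift [0.0056 0.0121 0.0182]
```

```bash
python3 -m jog '[[[0,0,0],[0.0056,0.012,0.04],-1],[[0,0,0],[0.0056,0.012,0.04],-1],[[0,0,0],[0.0056,0.012,0.04],-1],[[0,0,0],[0.0056,0.012,0.04],-1]]'; python3 - <<'E'
from h import *
st()
t=env.snapshot("top");s=env.snapshot("side")
cv2.imwrite("pics/s1.png",np.hstack([crop(t,260,130,(50,60),8),crop(s,200,160,(50,60),8)]))
P=env.get_state()["tool_pos"];
a=np.radians(-32);hx=np.array([np.cos(a),np.sin(a),0]);hy=np.array([-hx[1],hx[0],0])
f=lambda n,Q,u,v:((proj(n,Q)-[u,v]+.5)*8-.5).round(0)
for z in(.004,-.022):
  for sx in(-1,1):
    for sy in(-1,1): print(z,sx,sy,f("side",P+[0,0,z]+hx*sx*.009+hy*sy*.022,200,160))
# disc ellipse extremes, disc underside at TCP-.0339
for k in range(0,360,45):
  b=np.radians(k);print(k,f("side",P+[.024*np.cos(b),.024*np.sin(b),-.0239],200,160),f("side",np.array([.5278+.03*np.cos(b),-.2727+.03*np.sin(b),.05]),200,160))
E
```

```text
t: 6.8
tool_pos: [0.5276, -0.2739, 0.1296]
tcp_rot: [[0.53, 0.848, 0.0], [0.848, -0.53, -0.0], [-0.0, 0.0, -1.0]]
force: [-0.1, 0.0, -1.2]
gripper_width: 0.0178
grasp_force: 45.0
6.8 [ 0.5276 -0.2739  0.1296] yaw -31.98 z [ 4.e-04 -3.e-04 -1.e+00] F [-0.1  0.  -1.2] M [-0.07 -0.01 -0.01] 0.0178 44.99614477157593 q [ 34.7  34.4 -18.7 113.5  18.5  34.9 -28.3]
0.004 -1 -1 [277.  82.]
0.004 -1 1 [193. 145.]
0.004 1 -1 [231.  64.]
0.004 1 1 [146. 126.]
-0.022 -1 -1 [278. 151.]
-0.022 -1 1 [195. 215.]
-0.022 1 -1 [232. 133.]
-0.022 1 1 [148. 196.]
0 [138. 176.] [124. 322.]
45 [155. 207.] [145. 361.]
90 [208. 222.] [209. 380.]
135 [264. 210.] [278. 366.]
180 [290. 181.] [309. 327.]
225 [271. 150.] [286. 288.]
270 [220. 136.] [223. 271.]
315 [165. 147.] [157. 284.]
```

View pics/s1.png

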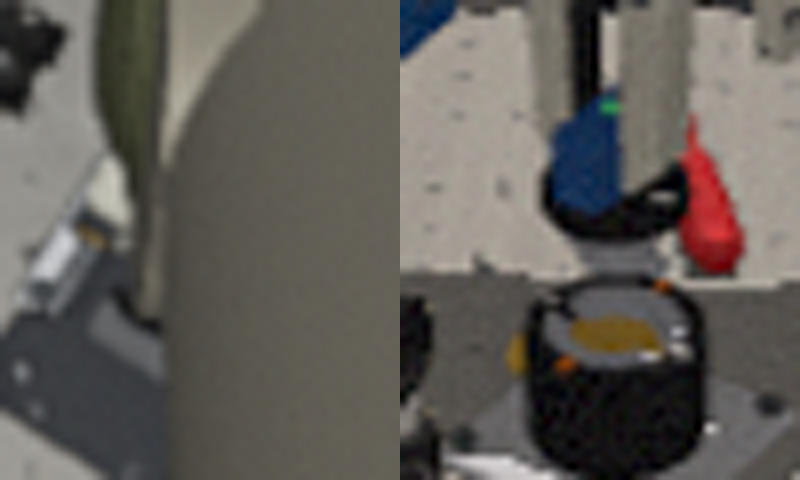

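The side crop shows the head hanging square over the socket. The disc spans columns 141–290 against a predicted 138–290, and the socket spans 125–304 against 124–309, so both agree to about 1 mm. I'll descend gently into the slots.

```bash
python3 -m jog '[[[0,0,0],[0.0017,0,0.02],-1],[[0,0,0],[0.0017,0,0.04],-1],[[0,0,0],[0.0017,0,0.048],-1],[[0,0,0],[0.0017,0,0.056],-1],[[0,0,0],[0.0017,0,0.062],-1],[[0,0,0],[0.0017,0,0.062],-1]]'; python3 -c "
from h import *
st()"
```

```text
t: 7.5
tool_pos: [0.5278, -0.2735, 0.0974]
tcp_rot: [[0.53, 0.848, -0.001], [0.848, -0.53, 0.0], [0.0, -0.001, -1.0]]
force: [0.8, 0.4, -1.9]
gripper_width: 0.0176
grasp_force: 45.0
7.5 [ 0.5278 -0.2735  0.0974] yaw -32.02 z [-6.e-04  4.e-04 -1.e+00] F [ 0.8  0.4 -1.9] M [ 0.02 -0.07  0.02] 0.0176 44.996159076690674 q [ 33.5  36.9 -17.2 114.6  20.   31.3 -29.7]
```

```bash
python3 -m jog '[[[0,0,0],[0,0,0.006],-1],[[0,0,0],[0,0,0.012],-1],[[0,0,0],[0,0,0.018],-1],[[0,0,0],[0,0,0.022],-1],[[0,0,0],[0,0,0.024],-1],[[0,0,0],[0,0,0.024],-1]]'; python3 -c "
from h import *
st()"
```

```text
t: 8.1
tool_pos: [0.5282, -0.2738, 0.0861]
tcp_rot: [[0.53, 0.848, 0.0], [0.848, -0.53, -0.0], [0.0, 0.001, -1.0]]
force: [-0.7, 0.8, 5.7]
gripper_width: 0.0178
grasp_force: 45.0
8.1 [ 0.5282 -0.2738  0.0861] yaw -32.02 z [ 5.e-04 -2.e-04 -1.e+00] F [-0.7  0.8  5.7] M [ 0.08 -0.01 -0.04] 0.0178 45.00004291534424 q [ 33.1  37.9 -16.6 115.   20.6  29.9 -30.2]
```

```bash
for i in 1 2; do python3 -m jog '[[[0,0,0],[0,0,0.003],-1],[[0,0,0],[0,0,0.003],-1]]' 60|grep -E 'pos|force'; done; python3 -c "
from h import *
st()"
```

```text
tool_pos: [0.5282, -0.2738, 0.0847]
force: [-0.7, 0.8, 5.6]
grasp_force: 60.0
tool_pos: [0.5283, -0.2738, 0.0839]
force: [-2.6, 1.6, 13.5]
grasp_force: 60.0
8.5 [ 0.5283 -0.2738  0.0839] yaw -32.02 z [ 8.e-04 -7.e-04 -1.e+00] F [-2.6  1.6 13.5] M [ 0.28  0.47 -0.03] 0.0177 60.00463843345642 q [ 33.   38.  -16.5 115.1  20.7  29.6 -30.3]
```

```bash
python3 -m jog '[[[0,0,0],[0,0,0.001],-1],[[0,0,0.04],[0,0,0.001],-1],[[0,0,0.08],[0,0,0.001],-1],[[0,0,0.12],[0,0,0.001],-1],[[0,0,0.16],[0,0,0.001],-1],[[0,0,0.2],[0,0,0.001],-1],[[0,0,0.24],[0,0,0.001],-1],[[0,0,0.25],[0,0,0.001],-1],[[0,0,0.25],[0,0,0.001],-1]]' 60|grep -c t; python3 -c "
from h import *
st()"
```

```text
4
9.4 [ 0.529  -0.274   0.0838] yaw -77.07 z [ 0.0023 -0.0013 -1.    ] F [-0.3  0.8 16.5] M [0.35 0.27 0.11] 0.0176 60.00716507434845 q [ 24.9  37.3  -4.4 115.6   5.8  27.2 -60.9]
```

```bash
python3 -m jog '[[[0,0,0.04],[0,0,0.0],-1],[[0,0,0.08],[0,0,0.0],-1],[[0,0,0.12],[0,0,0.0],-1],[[0,0,0.16],[0,0,0.0],-1],[[0,0,0.2],[0,0,0.0],-1],[[0,0,0.24],[0,0,0.0],-1],[[0,0,0.27],[0,0,0.0],-1],[[0,0,0.27],[0,0,0.0],-1],[[0,0,0.27],[0,0,0],-1]]' 60|grep -c t; python3 -c "
from h import *
st()"
for i in 1 2; do python3 -m jog '[[[0,0,0.008],[0,0,0],-1],[[0,0,0.008],[0,0,0],-1]]' 60|grep -c t;python3 -c "
from h import *
st()"; done
```

```text
4
10.3 [ 0.528  -0.2742  0.0838] yaw -125.65 z [ 9.e-04 -8.e-04 -1.e+00] F [-3.8  0.9 17.8] M [0.38 0.75 0.02] 0.0175 60.007848143577576 q [ 16.3  37.6   8.4 116.2 -11.4  26.9 -92.4]
4
10.5 [ 0.528  -0.2742  0.0838] yaw -127.1 z [ 1.e-03 -6.e-04 -1.e+00] F [-3.3  0.5 17.8] M [0.41 0.88 0.23] 0.0176 60.03630816936493 q [ 16.1  37.6   8.8 116.2 -11.9  26.9 -93.4]
4
10.7 [ 0.528  -0.2742  0.0838] yaw -128.54 z [ 9.e-04 -6.e-04 -1.e+00] F [-3.8  1.1 18.9] M [0.36 0.8  0.17] 0.0174 60.03733456134796 q [ 15.8  37.7   9.2 116.2 -12.4  27.  -94.3]
```

```bash
for i in 1 2 3; do python3 -m jog '[[[0,0,0.006],[0,0,0],-1],[[0,0,0.006],[0,0,0],-1],[[0,0,0.006],[0,0,0],-1]]' 60|grep -c t;python3 -c "
from h import *
st()"; done
python3 - <<'E'
from h import *
s=env.snapshot("side");cv2.imwrite("pics/f1.png",crop(s,195,165,(60,55),10))
a=[env.get_state()["wrist_torque"][2]];print(a)
f=lambda Q:((proj("side",Q)-[195,165]+.5)*10-.5).round(0)
P=env.get_state()["tool_pos"]
for y in (52,49,58):
  a=np.radians(y);print(y,[f(P+[k*.021*np.cos(a),k*.021*np.sin(a),-.0239]) for k in(-1,1)],[f(P+[-k*.022*np.sin(a),k*.022*np.cos(a),.002]) for k in(-1,1)])
E
```

```text
4
11.0 [ 0.528  -0.2741  0.0838] yaw -129.57 z [ 9.e-04 -5.e-04 -1.e+00] F [-3.5  1.3 17.8] M [0.38 0.79 0.27] 0.0177 60.0539356470108 q [ 15.6  37.7   9.5 116.2 -12.8  27.  -95. ]
4
11.3 [ 0.528  -0.2742  0.0838] yaw -130.63 z [ 9.e-04 -6.e-04 -1.e+00] F [-3.1  0.9 18.3] M [0.38 0.8  0.39] 0.0176 60.10384440422058 q [ 15.5  37.7   9.7 116.3 -13.2  27.  -95.7]
4
11.6 [ 0.528  -0.2741  0.0838] yaw -131.69 z [ 9.e-04 -6.e-04 -1.e+00] F [-3.4  0.9 17.8] M [0.37 0.86 0.5 ] 0.0174 60.16593933105469 q [ 15.3  37.7  10.  116.3 -13.5  27.  -96.4]
[np.float64(0.4497137998550681)]
52 [array([374., 286.]), array([264., 357.])] [array([254., 206.]), array([382., 271.])]
49 [array([377., 287.]), array([261., 356.])] [array([257., 205.]), array([379., 273.])]
58 [array([367., 283.]), array([270., 361.])] [array([248., 210.]), array([388., 267.])]
```

View pics/f1.png

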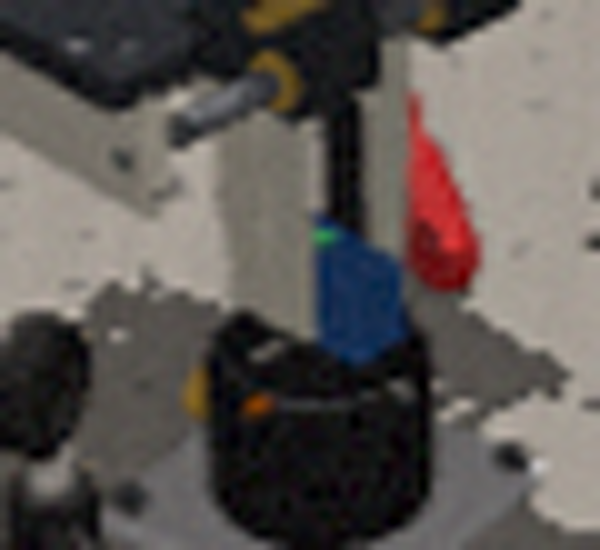

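The crop shows the disc seated on the rim, with the head's white line at (268,347) above the orange mark at (257,404). The twist torque now rises linearly (0.17, 0.27, 0.39, 0.50 N m), which means the stop is reached. I'll hold briefly, check and hand in.

```bash
python3 -m jog '[[[0,0,0],[0,0,0],-1],[[0,0,0],[0,0,0],-1],[[0,0,0],[0,0,0],-1],[[0,0,0],[0,0,0],-1],[[0,0,0],[0,0,0],-1]]' 60|grep -c t; python3 -c "
from h import *
st();print(env.sign_off())"
```

```text
4
12.15 [ 0.528  -0.2742  0.0838] yaw -131.7 z [ 9.e-04 -6.e-04 -1.e+00] F [-2.7  1.  17.5] M [0.35 0.83 0.44] 0.0178 60.165855288505554 q [ 15.3  37.7  10.  116.3 -13.5  27.  -96.4]
the job is handed in; nothing more can be done
None
```

The job is handed in at 12.2 s: the head is out of its fork and in the socket, held on the rim with about 18 N of push, and turned clockwise to the stop (0.44 N m) in a 60 N grip; I touched nothing else.

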